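# Check that the brake and clutch levers stop short of the handlebar

## Robot

A 6-joint arm with a two-finger parallel gripper is mounted at the origin on the work surface. World frame = base frame: x ahead of the robot, y to its left, z up, the work surface at z = 0. Lengths are in mm, angles in rad, forces in N, time in s.
With the tool pointing down it reaches from about 400 to 925 mm from the base axis. Payload 12.5 kg.
Tool frame: the origin (TCP) lies midway between the tips of the shut fingers; the grasp point (between the pads) lies 19 mm behind it (env.pinch_z is the distance from the TCP to the grasp point, in mm); z points along the fingers, y is the line along which they close (so a half turn about z gives the same grasp; the last joint's range is limited). The gripper opens to 95 mm and grips with 3 to 60 N. Pads are 20 mm wide; open, the fingers measure 119 mm over their backs; the gripper's body (75 mm by 180 mm) begins 59 mm behind the grasp point.
Start: joints at [0.998, 0.491, 1.559, -0, 1.092, -0.106], TCP at [281.256, 558.159, 214.661] pointing down, gripper open.
Joint ranges: [-3.1, 3.1], [-0.84, 2.19], [0.05, 2.79], [-1.13, 4.28], [0.06, 2.93], [-2.69, 2.69]. Speed limits (rad/s): [2.22, 2.22, 2.79, 3.14, 3.14, 3.14].

## Interface

Orientations are given as [roll, pitch, yaw] about the fixed x, y, z axes, in that order (R = Rz(yaw) Ry(pitch) Rx(roll)).
In Python, from cell import readout, eyes, job_done, env gives the robot as it stands.
- The arm moves only by the shell command python3 -m jog 'ROWS'. ROWS is a JSON object of lists of equal length, an entry for each row: "dp": the shift along the tool's x, y, z in mm, a list of three; "twist": the turn about the tool's z in degrees; "claw": the closure, from -1 (fully open) to 1 (shut). A call has 1 to 8 rows; each row is the pose to reach, as a shift and turn from the pose commanded when the call began, along the tool's axes at that moment; what a row does not reach only later rows make up. A row lasts 1/12 s, in which the tool goes at most 41.7 mm and 7.16 degrees, less where a joint would pass 70% of its speed; a pose out of reach is approached as far as the arm can. A call with a gripper value outside its range is refused whole. The fingers move at their own pace and stop on an object; the grip force is fixed at half the most. Time passes only in rows, so rows that repeat a pose let the fingers close. It gives the time, the measured TCP pose, the force and the opening at its end, in the units of the state.
- readout.state(): the state, without advancing time (a new reading comes with each control period).
- eyes.read_camera(name): name is "scene" or "top"; returns the picture (420x560x3 uint8, red, green, blue); there is no depth.
- eyes.camera_model(name): a dict with "intrinsics" (3x3 intrinsics, pixels), "k1" (the pictures are not rectified: a ray, as slopes to the right and down, at radius r is drawn at 1 + k1 r^2 times it, then the intrinsics apply), "R" (3x3) and "t" (3): a world point X has camera coordinates R X + t. Camera axes: x right, y down, z forward; pixel columns grow to the right and rows downward; lengths in mm; the calibration is good to about 2 mm. A picture is of the moment at which its call begins. camera_model takes no time and is no camera call.
- job_done(): hands the job in, once; it reports no verdict.
The state is a dict: "t": time; "joints": joint angles; "qvel": joint speeds; "tau": joint torques, N m; "eef_pos": TCP position; "tcp_rot": TCP orientation; "ft_force": force on the tool from outside, world axes, zero at the start; "moment": the same for the moment, N m; "opening": opening from 0.0 (shut) to 1.0 (fully open).
Only numpy, scipy, OpenCV 4.12 (cv2) and the standard library are available. Lean on these libraries where they do the work, as an engineer would, in place of code of your own. Each camera call takes 0.05 s, during which the arm holds its last target. There are 200 camera calls.

## Task

Check the travel of the two hand levers on the bench stands, using only the outside of closed fingers and never pinching a lever: first press the long brake lever in towards its bar until it comes up against its stop, keep it there for a second, and let it spring fully out again. Then press the short clutch lever in to its stop in the same way and finish while still holding it in there, so that the gap to the bar can be measured. Press from the outer side, without straining the levers once they are against the stop, and leave all the loose parts lying where they are.

Things in the scene. Friction and masses are not known exactly. Their poses are not given: they have to be found in the camera images.
- brake_stand: fixed stand, base plate 110 x 150 x 12 mm, origin at the centre of its underside, z up, top 150 mm. Carries a 250 mm handlebar with 30 mm black grip along own y, axis above the origin at height 130 mm. The long brake lever lies at the same height on the bar's +x side: upright pivot at own x = 42, y = +75 mm, blade running from it to own -y. Pressing in = towards own -x
- clutch_stand: fixed stand, base plate 110 x 150 x 12 mm, origin at the centre of its underside, z up, top 150 mm. Carries a 210 mm handlebar with 30 mm black grip along own y, axis above the origin at height 130 mm. The short clutch lever lies at the same height on the bar's +x side: upright pivot at own x = 42, y = -55 mm, blade running from it to own +y. Pressing in = towards own -x
- brake_lever (a joint): brake lever angle, rad: 0 = sprung fully out (leaning 0.30 rad off the bar's line), grows as pressed in, hard stop at 0.30, where the blade is about parallel to the bar and 22 mm clear of the grip. Spring return, felt at the press point as 1.6 N at the start, 4.7 N at the stop. Against the stop: within 0.03 rad of it
- clutch_lever (a joint): clutch lever angle, rad: 0 = sprung fully out (leaning 0.42 rad off the bar's line), grows as pressed in, hard stop at 0.38, where the blade is about parallel to the bar and 25 mm clear of the grip. Spring return, felt at the press point as 1.4 N at the start, 4.9 N at the stop. Against the stop: within 0.03 rad of it
- brake_press (a point): where to press: point on the outer face (away from the bar) of the long brake lever's straight aluminium blade at mid height (130 mm), 115 mm from the pivot. Blade 165 mm long from the pivot, 10 mm thick, 22 mm tall, 22 mm ball at the free end. Point moves about 34 mm from out to stop. Own +x square to the blade, pointing out from the bar; turns with the lever
- clutch_press (a point): where to press: point on the outer face (away from the bar) of the short clutch lever's straight aluminium blade at mid height (130 mm), 75 mm from the pivot. Blade 105 mm long from the pivot, 10 mm thick, 22 mm tall, 22 mm ball at the free end. Point moves about 28 mm from out to stop. Own +x square to the blade, pointing out from the bar; turns with the lever
- bush: brass ring 28 mm wide, 18 mm high, lying on the brake stand's base plate under the lever, loose, not part of the work: leave it where it is. Origin at the centre of its underside
- pin: upright steel pin 16 mm thick, 30 mm high, on the clutch stand's base plate under the lever, loose, not part of the work: leave it where it is. Origin at the centre of its underside
- wood_block: wooden block 50 x 90 x 40 mm on the bench beyond the brake lever, loose, not part of the work: leave it where it is. Origin at the centre of its underside
- tin: small steel tin 54 mm wide, 55 mm high, on the bench beyond the clutch lever, loose, not part of the work: leave it where it is. Origin at the centre of its underside
- spanner: steel spanner 160 mm long lying between the stands, loose, not part of the work: leave it where it is. Origin at the centre of its underside
- gear: dark steel gear 80 mm wide, 30 mm high, farther back, loose, not part of the work: leave it where it is. Origin at the centre of its underside
- driver: screwdriver 200 mm long lying at the right side of the bench, loose, not part of the work: leave it where it is. Origin at the centre of its underside

How it is judged:
By the outcome, as a careful person would: the job done as asked, in the order asked, and still so for the second after the job is handed in, while the arm keeps its last pose, push and grip.
It also fails if it takes over 54 s, if anything falls off the work surface, if the arm or the gripper's body presses on something with over 40 N, if the wrist force passes 120 N, or if a joint passes its speed limit or range.

## Working session

There is one attempt and no reset: what is moved stays moved. The work goes in short steps, Python scripts to look and compute and a shell command to move; the robot and the scene stay as the last step left them, time stands still between calls to the robot, and variables do not carry over. Pictures are saved under pics/ and viewed, on a budget of 10 in all, crops included, one or two more only if the job needs it, and the job is handed in when it is done.

```bash
mkdir -p pics; python3 - <<'E'
from cell import readout,eyes
import cv2,numpy as np
s=readout.state();print(s)
for n in("scene","top"):
    im=eyes.read_camera(n);cv2.imwrite(f"pics/{n}0.png",im[:,:,::-1]);m=eyes.camera_model(n);print(n,m)
E
```

```text
{'t': 0.0, 'joints': array([ 9.98416434e-01,  4.91551080e-01,  1.55944828e+00, -5.56594916e-06,
        1.09168538e+00, -1.05610565e-01]), 'qvel': array([-0.00115854,  0.00063943, -0.00098252,  0.00101517, -0.00027227,
        0.00047513]), 'tau': array([-3.87104534e-03, -6.12637424e+01, -2.58173704e+01,  6.91517699e-02,
        4.82294220e-02, -1.45891827e-04]), 'eef_pos': array([281.10842584, 557.94566398, 214.06741679]), 'tcp_rot': array([-3.14050613e+00, -1.10212547e-04,  2.67482583e+00]), 'ft_force': array([ 0.12059804,  0.94387015, -0.31425747]), 'moment': array([-0.00300791,  0.02063108,  0.01210032]), 'opening': 0.9979601676839751}
scene {'intrinsics': array([[456.55046064,   0.        , 281.11443528],
       [  0.        , 456.55046064, 205.57127115],
       [  0.        ,   0.        ,   1.        ]]), 'k1': -0.10645536258092261, 'R': array([[-0.64905939,  0.76066897,  0.01022905],
       [ 0.61850136,  0.5354847 , -0.57507582],
       [-0.44291983, -0.36693168, -0.81803616]]), 't': array([ 440.17312705, -243.24683372, 1593.00817204])}
top {'intrinsics': array([[406.23723318,   0.        , 278.43525507],
       [  0.        , 406.23723318, 210.03591969],
       [  0.        ,   0.        ,   1.        ]]), 'k1': -0.0036303942265029907, 'R': array([[ 0.00672248, -0.99977766,  0.01998592],
       [-0.98287332, -0.01028695, -0.18399514],
       [ 0.18415983, -0.01840672, -0.98272394]]), 't': array([-136.86357931,  586.24907811,  981.16928075])}
```

View pics/scene0.png

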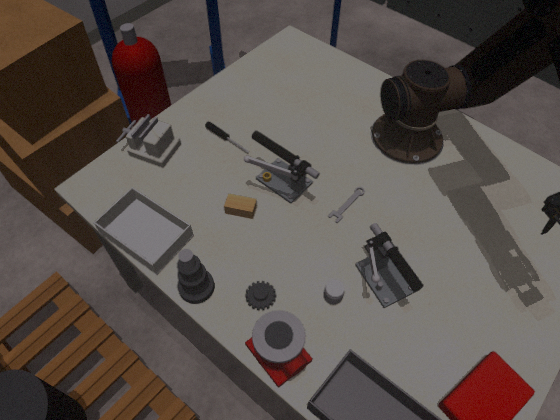

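View pics/top0.png

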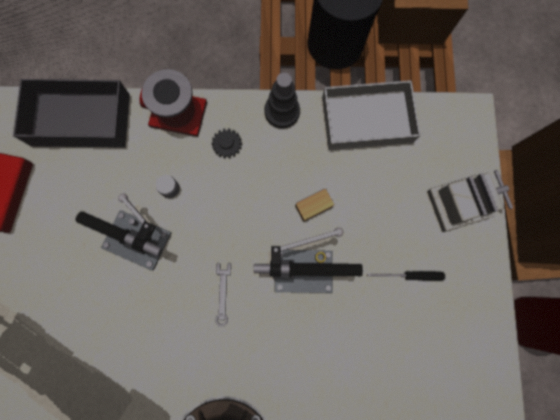

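The top view shows the brake stand near (303,270), with its lever's ball at (339,232), and the clutch stand near (137,240), with its lever's ball at (124,198). Both levers are on the far (+x) side. I'll enlarge both stands to measure them.

```bash
python3 - <<'E'
import cv2,numpy as np
im=cv2.imread("pics/top0.png")
a=cv2.resize(im[215:305,240:380],None,fx=5.5,fy=5.5,interpolation=cv2.INTER_CUBIC)[:,:770]
a=cv2.convertScaleAbs(a,alpha=1.7)
b=cv2.convertScaleAbs(cv2.resize(im[180:290,65:205],None,fx=5.5,fy=5.5,interpolation=cv2.INTER_CUBIC),alpha=1.7)
def grid(a,x0,y0):
    for k in range(0,140,20):cv2.putText(a,str(x0+k),(int(k*5.5),10),0,.4,(0,0,255));cv2.line(a,(int(k*5.5),0),(int(k*5.5),600),(0,0,255),1)
    for k in range(0,110,20):cv2.putText(a,str(y0+k),(0,int(k*5.5)+10),0,.4,(0,0,255));cv2.line(a,(0,int(k*5.5)),(800,int(k*5.5)),(0,0,255),1)
grid(a,240,215);grid(b,65,180)
cv2.imwrite("pics/a.png",a);cv2.imwrite("pics/b.png",b)
E
```

```text
(no output)
```

View pics/a.png

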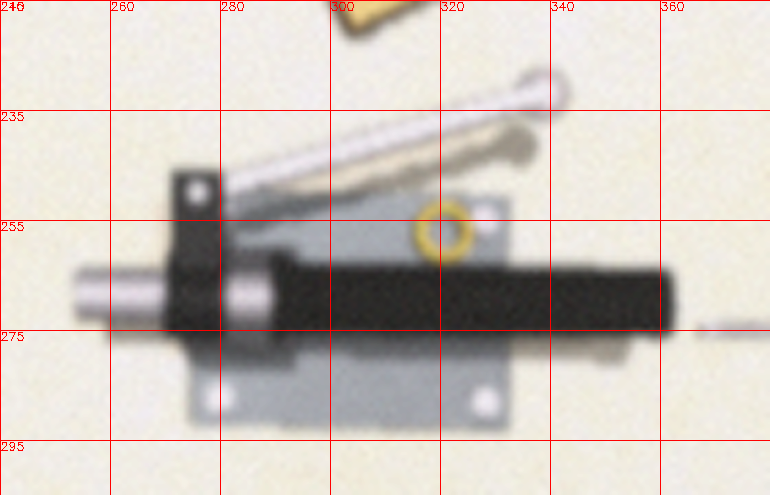

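View pics/b.png

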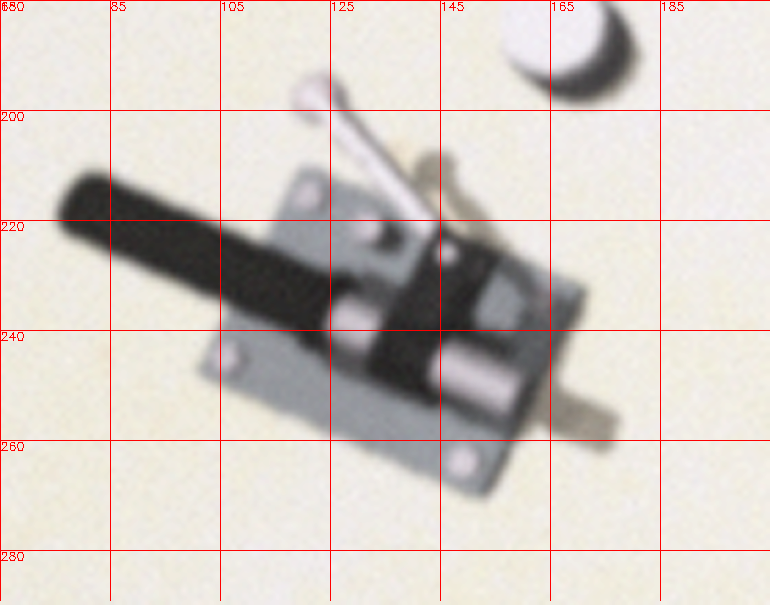

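The brake's bar ends are at (253.5,267.5) and (361,271), its ball at (338.5,231.5) and its pivot at (276,250). The clutch's bar ends are at (78,215.5) and (158.5,251.5), its ball at (122,197.5) and its pivot at (146,226). I'll cast these to positions.

```bash
cat >h.py <<'E'
from cell import readout,eyes
import numpy as np,cv2
def cast(n,px,z):
    m=eyes.camera_model(n);K=m["intrinsics"]
    u=cv2.undistortPoints(np.array([[px]],float),K,np.array([m["k1"],0,0,0.]))[0,0]
    d=m["R"].T@np.array([*u,1]);c=-m["R"].T@m["t"];return c+d*(z-c[2])/d[2]
def proj(n,X):
    m=eyes.camera_model(n);r,_=cv2.Rodrigues(m["R"])
    return cv2.projectPoints(np.array([X],float),r,m["t"],m["intrinsics"],np.array([m["k1"],0,0,0.]))[0][0,0]
E
python3 - <<'E'
from h import *
np.set_printoptions(precision=1,suppress=True)
S={"brake":dict(e=[(253.5,267.5),(361.5,271)],corn=[(274.5,291.5),(332.5,293),(332.5,251)],ball=(338.5,231.5),piv=(276,250)),
"clutch":dict(e=[(78,215.5),(158.5,251.5)],corn=[(120.5,210),(171,233),(152.5,270),(101,248)],ball=(122,197.5),piv=(146,226))}
par={"brake":(75,-1,115,.30,165),"clutch":(-55,1,75,.42,105)}
for n,s in S.items():
    e=[cast("top",p,130) for p in s["e"]];d=(e[0]-e[1])[:2];L=np.hypot(*d);yh=d/L;xh=np.array([yh[1],-yh[0]])
    c=np.array([cast("top",p,12)[:2] for p in s["corn"]])
    o=(e[0]+e[1])[:2]/2
    ball=cast("top",s["ball"],130)[:2];pv=cast("top",s["piv"],150)[:2]
    print(n,"barlen",L,"yaw",np.arctan2(-xh[0]*0+xh[1],xh[0]),"barmid",o,"plate own",[((q-o)@xh,(q-o)@yh) for q in c])
    print(" ball own",(ball-o)@xh,(ball-o)@yh,"piv own",(pv-o)@xh,(pv-o)@yh,"ballworld",ball,"ball-piv angle",np.arctan2((ball-pv)@xh,abs((ball-pv)@yh)))
for n,px,z in[("wood",(315,205),40),("tin",(167,186),55),("bush",(320,257),30)]:print(n,cast("top",px,z))
E
```

```text
brake barlen 249.63300371702138 yaw -0.024594443762593707 barmid [ 435.2 -198.7] plate own [(np.float64(-54.15366288295843), np.float64(73.39835495007144)), (np.float64(-53.316115334598265), np.float64(-75.79965383977881)), (np.float64(54.57090470818449), np.float64(-75.05441402292077))]
 ball own 90.23007926582332 -71.11386865650773 piv own 40.20486689777898 74.55321453011219 ballworld [ 523.6 -272. ] ball-piv angle 0.3308022874300151
clutch barlen 209.39976944410046 yaw -0.40449092865575764 barmid [514.4 242.2] plate own [(np.float64(53.97192307016229), np.float64(69.47277224633693)), (np.float64(52.510193803484576), np.float64(-79.34442153989131)), (np.float64(-52.662518118643085), np.float64(-78.50571997265658)), (np.float64(-55.417642475612006), np.float64(68.86775323619126))]
 ball own 79.55612864056134 31.125038771462087 piv own 41.324972464413555 -58.2090127816038 ballworld [599.8 239.5] ball-piv angle 0.40437280672714526
wood [ 604.7 -227.2   40. ]
tin [647.4 154.9  55. ]
bush [ 470.7 -239.9   30. ]
```

The geometry agrees well with the description (bar lengths 249.6 and 209.4 mm). I'll shut the fingers and travel to the brake lever's outer side, at height.

```bash
cat >>h.py <<'E'
from scipy.spatial.transform import Rotation as Ro
st={"brake":((435.2,-198.7),-.0246),"clutch":((513.5,239.5),-.4045)}
def own(n,p):
    o,a=st[n];d=np.array(p[:2])-o;return np.array([d[0]*np.cos(a)+d[1]*np.sin(a),-d[0]*np.sin(a)+d[1]*np.cos(a)])
def world(n,x,y):
    o,a=st[n];return np.array([o[0]+x*np.cos(a)-y*np.sin(a),o[1]+x*np.sin(a)+y*np.cos(a)])
def go(n,x,y,z):
    s=readout.state();R=Ro.from_euler("xyz",s["tcp_rot"]).as_matrix();w=[*world(n,x,y),z]
    print("t",s["t"],"own",own(n,s["eef_pos"]).round(1),"z",s["eef_pos"][2].round(1),"yaw-own deg",np.degrees(s["tcp_rot"][2]-st[n][1]).round(1),"F",s["ft_force"].round(1))
    print("dp",(R.T@(np.array(w)-s["eef_pos"])).round(1))
E
python3 -m jog '{"dp":[[-598,-591,0],[-598,-591,0],[-598,-591,0],[-598,-591,0],[-598,-591,0],[-598,-591,0],[-598,-591,0],[-598,-591,0]],"twist":[0,0,0,0,0,0,0,0],"claw":[1,1,1,1,1,1,1,1]}'
python3 -c "from h import *;go('brake',115,-38,215)"
```

```text
t: 0.77
eef_pos: [387.5, 240.3, 214.6]
tcp_rot: [3.142, -0.0, 2.675]
ft_force: [1.7, 0.8, -0.3]
opening: 0.496
t 0.7667 own [-58.5 437.7] z 214.6 yaw-own deg 154.7 F [ 1.7  0.8 -0.3]
dp [-360.2 -355.9   -0.4]
```

```bash
python3 -m jog '{"dp":[[-360,-356,0],[-360,-356,0],[-360,-356,0],[-360,-356,0],[-360,-356,0],[-360,-356,0],[-360,-356,0],[-360,-356,0]],"twist":[-26,-26,-26,-26,-26,-26,-26,-26],"claw":[1,1,1,1,1,1,1,1]}'
python3 -c "from h import *;go('brake',115,-38,215)"
```

```text
t: 1.43
eef_pos: [485.8, -50.4, 214.6]
tcp_rot: [3.141, -0.0, 3.128]
ft_force: [0.8, 0.0, 0.2]
opening: 0.004
t 1.4333 own [ 46.9 149.5] z 214.6 yaw-own deg 180.7 F [0.8 0.  0.2]
dp [ -65.9 -188.3   -0.5]
```

```bash
python3 -m jog '{"dp":[[-66,-188,0],[-66,-188,0],[-66,-188,0],[-66,-188,0],[-66,-188,0],[-66,-188,0],[-66,-188,0],[-66,-188,0]],"twist":[0,0,0,0,0,0,0,0],"claw":[1,1,1,1,1,1,1,1]}'
python3 -c "from h import *;go('brake',115,-38,115)"
```

```text
t: 2.1
eef_pos: [548.8, -236.7, 214.1]
tcp_rot: [3.141, -0.001, 3.128]
ft_force: [-0.5, 0.3, 0.0]
opening: 0.005
t 2.1 own [114.5 -35.2] z 214.1 yaw-own deg 180.6 F [-0.5  0.3  0. ]
dp [-0.6 -2.9 99.1]
```

```bash
python3 -m jog '{"dp":[[0,-2,30],[0,-2,60],[0,-2,85],[0,-2,98],[0,-2,98],[0,-2,98]],"twist":[0,0,0,0,0,0],"claw":[1,1,1,1,1,1]}'
python3 - <<'E'
from h import *
go('brake',95,-40,115)
im=eyes.read_camera("scene")[:,:,::-1]
p=proj("scene",[*world("brake",60,-40),130]);x,y=int(p[0]),int(p[1]);print(x,y)
cv2.imwrite("pics/c.png",cv2.convertScaleAbs(cv2.resize(im[y-70:y+70,x-90:x+90],None,fx=4,fy=4,interpolation=cv2.INTER_CUBIC),alpha=1.6))
E
```

```text
t: 2.6
eef_pos: [549.1, -238.0, 116.8]
tcp_rot: [3.141, -0.001, 3.13]
ft_force: [0.6, 0.0, 0.9]
opening: 0.004
t 2.6 own [114.9 -36.5] z 116.8 yaw-own deg 180.7 F [0.6 0.  0.9]
dp [19.9 -3.3  1.8]
260 158
```

View pics/c.png

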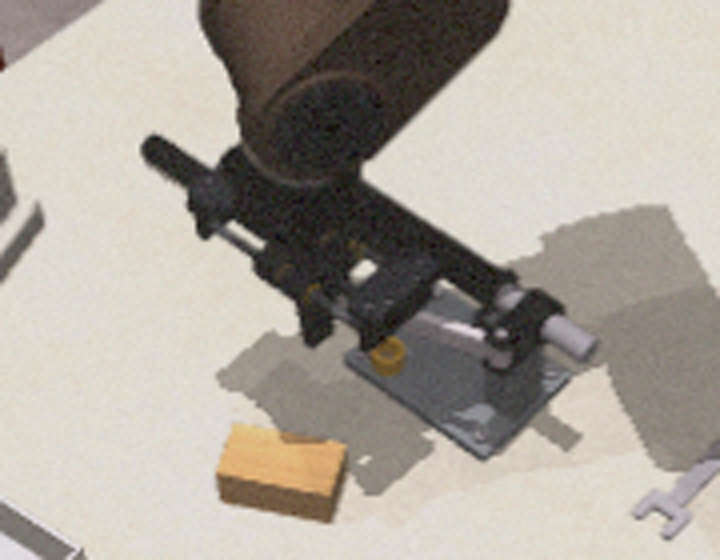

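The closed fingers, at (315,325) in the crop, stand clear on the lever's outer side, above the block and bush. Now I'll press in steps, watching the force.

```bash
python3 -m jog '{"dp":[[4,-2,2],[9,-2,2],[14,-3,2],[18,-3,2],[22,-3,2],[26,-3,2],[28,-3,2],[28,-3,2]],"twist":[0,0,0,0,0,0,0,0],"claw":[1,1,1,1,1,1,1,1]}'
python3 -c "from h import *;go('brake',57,-40,115)"
python3 -m jog '{"dp":[[4,0,0],[8,0,0],[12,0,0],[15,0,0],[18,0,0],[20,0,0],[20,0,0],[20,0,0]],"twist":[0,0,0,0,0,0,0,0],"claw":[1,1,1,1,1,1,1,1]}'
python3 -c "from h import *;go('brake',57,-40,115)"
```

```text
t: 3.32
eef_pos: [521.0, -241.9, 114.9]
tcp_rot: [-3.141, 0.001, 3.128]
ft_force: [3.1, -1.2, 1.5]
opening: 0.009
t 3.3167 own [ 86.8 -41.1] z 114.9 yaw-own deg 180.6 F [ 3.1 -1.2  1.5]
dp [29.8  1.4 -0.2]
t: 3.98
eef_pos: [501.2, -241.6, 114.7]
tcp_rot: [-3.142, 0.0, 3.128]
ft_force: [4.8, -2.7, -0.0]
opening: 0.002
t 3.9833 own [ 67.  -41.3] z 114.7 yaw-own deg 180.7 F [ 4.8 -2.7 -0. ]
dp [10.   1.4 -0.3]
```

Contact is as predicted. About 10 mm remains, so I'll go on in small steps and look for the force rise.

```bash
python3 -m jog '{"dp":[[2,0,0],[4,0,0],[5,0,0],[5,0,0]],"twist":[0,0,0,0],"claw":[1,1,1,1]}'
for i in 1; do python3 -m jog '{"dp":[[1,0,0],[2,0,0],[2,0,0]],"twist":[0,0,0],"claw":[1,1,1]}'; done
python3 -m jog '{"dp":[[1,0,0],[1,0,0],[1,0,0]],"twist":[0,0,0],"claw":[1,1,1]}'
python3 -c "from h import *;go('brake',57,-40,115)"
```

```text
t: 4.32
eef_pos: [496.3, -241.6, 114.7]
tcp_rot: [-3.141, 0.001, 3.129]
ft_force: [3.6, -3.7, -0.4]
opening: 0.007
t: 4.57
eef_pos: [494.8, -241.7, 114.7]
tcp_rot: [-3.141, 0.002, 3.128]
ft_force: [6.7, -3.9, -1.7]
opening: 0.007
t: 4.82
eef_pos: [494.5, -241.7, 114.7]
tcp_rot: [-3.141, 0.003, 3.128]
ft_force: [10.0, -2.4, -3.3]
opening: 0.002
t 4.8167 own [ 60.3 -41.5] z 114.7 yaw-own deg 180.6 F [10.  -2.4 -3.3]
dp [ 3.3  1.6 -0.3]
```

The force rose from about 5 to 10 N while the last 1 mm step moved only 0.3 mm, so the lever is against the stop. I'll ease off slightly, hold for over a second and take a check picture.

```bash
python3 -m jog '{"dp":[[-0.4,0,0],[-0.4,0,0],[-0.4,0,0],[-0.4,0,0],[-0.4,0,0],[-0.4,0,0],[-0.4,0,0],[-0.4,0,0]],"twist":[0,0,0,0,0,0,0,0],"claw":[1,1,1,1,1,1,1,1]}'
python3 - <<'E'
from h import *
for n,q in(("scene",(60,-40)),("top",(50,-40))):
    im=eyes.read_camera(n)[:,:,::-1]
    x,y=proj(n,[*world("brake",*q),130]).astype(int)
    cv2.imwrite(f"pics/d_{n}.png",cv2.convertScaleAbs(cv2.resize(im[y-45:y+45,x-65:x+65],None,fx=6,fy=6,interpolation=cv2.INTER_CUBIC),alpha=1.7)); print(n,x-65,y-45)
E
```

```text
t: 5.48
eef_pos: [494.6, -241.7, 114.7]
tcp_rot: [-3.141, 0.002, 3.129]
ft_force: [8.1, -2.9, -2.3]
opening: 0.007
scene 195 113
top 260 203
```

View pics/d_top.png

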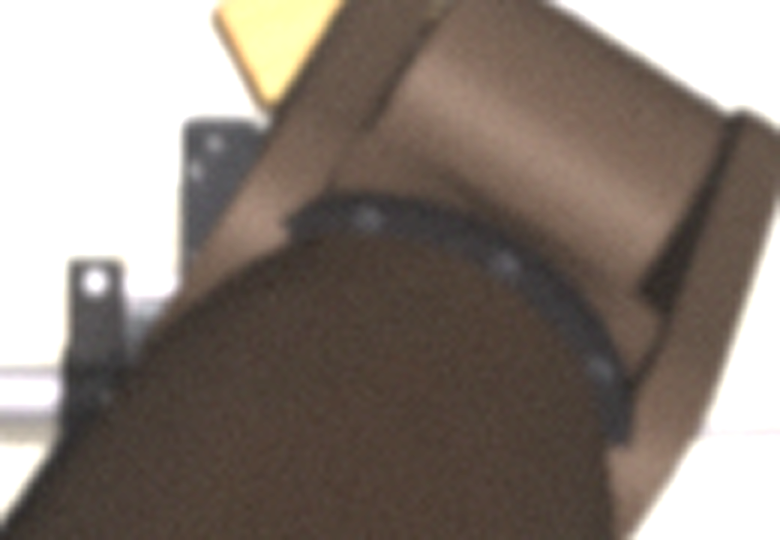

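```bash
python3 -m jog '{"dp":[[0,0,0],[0,0,0],[0,0,0],[0,0,0],[0,0,0],[0,0,0],[0,0,0],[0,0,0]],"twist":[0,0,0,0,0,0,0,0],"claw":[1,1,1,1,1,1,1,1]}'
```

```text
t: 6.25
eef_pos: [494.6, -241.7, 114.7]
tcp_rot: [-3.141, 0.002, 3.128]
ft_force: [8.0, -2.9, -2.3]
opening: 0.007
```

The arm hides the blade in the top view, but the steep force rise is clear evidence of the stop, and the lever was held there for over 1.4 s. Now I'll release and back off.

```bash
python3 -m jog '{"dp":[[-5,0,0],[-12,0,0],[-20,0,0],[-30,0,0],[-42,0,0],[-54,0,0],[-60,0,0],[-60,0,0]],"twist":[0,0,0,0,0,0,0,0],"claw":[1,1,1,1,1,1,1,1]}'
python3 -m jog '{"dp":[[0,0,-30],[0,0,-60],[0,0,-90],[0,0,-100],[0,0,-100]],"twist":[0,0,0,0,0],"claw":[1,1,1,1,1]}'
python3 -c "from h import *;go('clutch',118,18,215)"
```

```text
t: 6.92
eef_pos: [554.4, -241.9, 114.1]
tcp_rot: [3.141, -0.001, 3.129]
ft_force: [0.1, 0.6, -0.2]
opening: 0.005
t: 7.33
eef_pos: [553.9, -242.5, 217.0]
tcp_rot: [-3.14, 0.003, 3.129]
ft_force: [0.6, -0.6, -0.6]
opening: 0.003
t 7.3333 own [ 226.8 -427.2] z 217.0 yaw-own deg 202.4 F [ 0.6 -0.6 -0.6]
dp [-69.3 453.    1.4]
```

```bash
python3 -m jog '{"dp":[[-69,453,0],[-69,453,0],[-69,453,0],[-69,453,0],[-69,453,0],[-69,453,0],[-69,453,0],[-69,453,0]],"twist":[22,22,22,22,22,22,22,22],"claw":[1,1,1,1,1,1,1,1]}'
python3 - <<'E'
from h import *
go('clutch',118,18,215)
im=eyes.read_camera("top")[:,:,::-1]
x,y=proj("top",[*world("brake",60,-40),130]).astype(int)
cv2.imwrite("pics/e.png",cv2.convertScaleAbs(cv2.resize(im[215:305,240:380],None,fx=5.5,fy=5.5,interpolation=cv2.INTER_CUBIC),alpha=1.7))
E
```

```text
t: 8.0
eef_pos: [606.2, 82.3, 212.7]
tcp_rot: [-3.14, -0.003, 2.744]
ft_force: [0.2, 0.3, -0.4]
opening: 0.004
t 8.0 own [ 147.1 -108.1] z 212.7 yaw-own deg 180.4 F [ 0.2  0.3 -0.4]
dp [ 28.1 126.3  -2.4]
```

View pics/e.png

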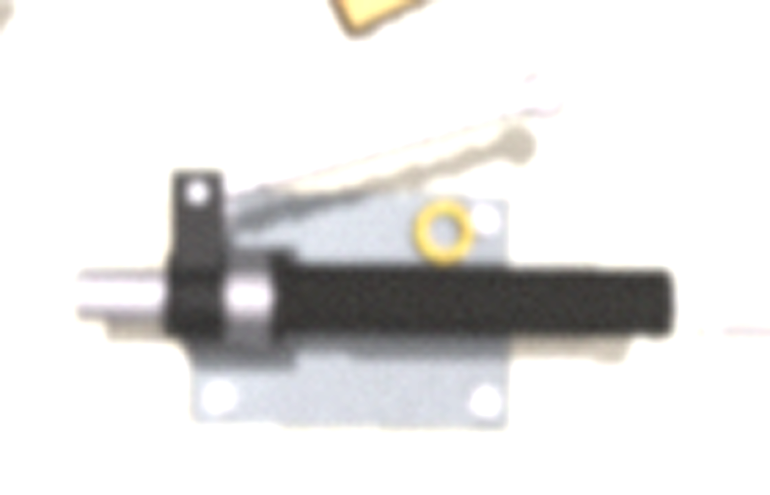

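The brake lever is fully out again, with its ball at the same place (545,92), and the bush and block have not moved. On to the clutch.

```bash
python3 -m jog '{"dp":[[28,126,0],[28,126,0],[28,126,0],[28,126,0],[28,126,0],[28,126,0],[28,126,0]],"twist":[0,0,0,0,0,0,0],"claw":[1,1,1,1,1,1,1]}'
python3 -c "from h import *;go('clutch',118,18,115)"
```

```text
t: 8.63
eef_pos: [629.6, 206.0, 213.7]
tcp_rot: [-3.141, -0.001, 2.744]
ft_force: [0.0, -1.0, 0.3]
opening: 0.007
t 8.6333 own [119.9  14.9] z 213.7 yaw-own deg 180.4 F [ 0.  -1.   0.3]
dp [ 1.8  3.2 98.7]
```

```bash
python3 -m jog '{"dp":[[0,2,30],[0,2,60],[0,2,85],[0,2,98],[0,2,98],[0,2,98]],"twist":[0,0,0,0,0,0],"claw":[1,1,1,1,1,1]}'
python3 -c "from h import *;go('clutch',60,18,115)"
python3 -m jog '{"dp":[[4,0,0],[9,0,0],[14,0,0],[18,0,0],[22,0,0],[26,0,0],[30,0,0],[30,0,0]],"twist":[0,0,0,0,0,0,0,0],"claw":[1,1,1,1,1,1,1,1]}'
python3 -c "from h import *;go('clutch',60,18,115)"
```

```text
t: 9.13
eef_pos: [630.8, 207.9, 116.5]
tcp_rot: [-3.141, -0.001, 2.743]
ft_force: [0.2, 1.2, -0.0]
opening: 0.007
t 9.1333 own [120.2  17.1] z 116.5 yaw-own deg 180.3 F [ 0.2  1.2 -0. ]
dp [60.2  1.3  1.6]
t: 9.8
eef_pos: [602.4, 221.1, 116.8]
tcp_rot: [-3.141, -0.0, 2.745]
ft_force: [-0.5, -2.6, 1.4]
opening: 0.004
t 9.8 own [89. 18.] z 116.8 yaw-own deg 180.5 F [-0.5 -2.6  1.4]
dp [29.   0.2  1.8]
```

```bash
python3 -m jog '{"dp":[[4,0,0],[8,0,0],[12,0,0],[15,0,0],[18,0,0],[20,0,0],[20,0,0],[20,0,0]],"twist":[0,0,0,0,0,0,0,0],"claw":[1,1,1,1,1,1,1,1]}'
python3 -c "from h import *;go('clutch',60,18,115)"
python3 -m jog '{"dp":[[1,0,0],[2,0,0],[3,0,0],[3,0,0],[3,0,0]],"twist":[0,0,0,0,0],"claw":[1,1,1,1,1]}'
python3 -c "from h import *;go('clutch',60,18,115)"
```

```text
t: 10.47
eef_pos: [584.8, 228.8, 116.8]
tcp_rot: [3.141, 0.001, 2.745]
ft_force: [4.7, 0.7, -0.9]
opening: 0.005
t 10.4667 own [69.8 18.2] z 116.8 yaw-own deg 180.4 F [ 4.7  0.7 -0.9]
dp [ 9.8 -0.2  1.8]
t: 10.88
eef_pos: [582.3, 229.9, 116.8]
tcp_rot: [3.141, 0.001, 2.744]
ft_force: [5.7, 0.8, -0.9]
opening: 0.006
t 10.8833 own [67.  18.2] z 116.8 yaw-own deg 180.4 F [ 5.7  0.8 -0.9]
dp [ 7.  -0.2  1.8]
```

```bash
for i in 1; do python3 -m jog '{"dp":[[1,0,0],[2,0,0],[2,0,0],[2,0,0]],"twist":[0,0,0,0],"claw":[1,1,1,1]}'
python3 -c "from h import *;go('clutch',60,18,115)"; done
python3 -m jog '{"dp":[[1,0,0],[1,0,0],[1,0,0],[1,0,0]],"twist":[0,0,0,0],"claw":[1,1,1,1]}'
python3 -c "from h import *;go('clutch',60,18,115)"
```

```text
t: 11.22
eef_pos: [580.5, 230.7, 116.8]
tcp_rot: [3.141, 0.001, 2.745]
ft_force: [5.5, 0.3, -1.1]
opening: 0.007
t 11.2167 own [65.  18.3] z 116.8 yaw-own deg 180.4 F [ 5.5  0.3 -1.1]
dp [ 5.  -0.3  1.8]
t: 11.55
eef_pos: [579.6, 231.1, 116.8]
tcp_rot: [3.141, 0.001, 2.744]
ft_force: [6.3, 1.7, -0.4]
opening: 0.001
t 11.55 own [64.1 18.3] z 116.8 yaw-own deg 180.4 F [ 6.3  1.7 -0.4]
dp [ 4.1 -0.3  1.8]
```

Still following freely, so I'll continue in 1 mm steps.

```bash
python3 -m jog '{"dp":[[1,0,0],[1,0,0],[1,0,0],[1,0,0]],"twist":[0,0,0,0],"claw":[1,1,1,1]}'
python3 -c "from h import *;go('clutch',60,18,115)"
python3 -m jog '{"dp":[[0.5,0,0],[1,0,0],[1,0,0],[1,0,0]],"twist":[0,0,0,0],"claw":[1,1,1,1]}'
python3 -c "from h import *;go('clutch',60,18,115)"
```

```text
t: 11.88
eef_pos: [578.8, 231.5, 116.8]
tcp_rot: [3.14, 0.001, 2.744]
ft_force: [6.1, 1.3, 0.3]
opening: 0.005
t 11.8833 own [63.1 18.4] z 116.8 yaw-own deg 180.4 F [6.1 1.3 0.3]
dp [ 3.1 -0.3  1.8]
t: 12.22
eef_pos: [577.9, 231.9, 116.8]
tcp_rot: [3.14, 0.001, 2.744]
ft_force: [6.5, 2.5, -1.0]
opening: 0.004
t 12.2167 own [62.2 18.4] z 116.8 yaw-own deg 180.4 F [ 6.5  2.5 -1. ]
dp [ 2.2 -0.4  1.8]
```

```bash
python3 -m jog '{"dp":[[1,0,0],[1,0,0],[1,0,0],[1,0,0]],"twist":[0,0,0,0],"claw":[1,1,1,1]}'
python3 -c "from h import *;go('clutch',60,18,115)"
python3 -m jog '{"dp":[[0.5,0,0],[1,0,0],[1,0,0],[1,0,0]],"twist":[0,0,0,0],"claw":[1,1,1,1]}'
python3 -c "from h import *;go('clutch',60,18,115)"
```

```text
t: 12.55
eef_pos: [577.7, 232.1, 116.9]
tcp_rot: [3.14, 0.003, 2.744]
ft_force: [9.3, 0.7, -2.1]
opening: 0.008
t 12.55 own [61.9 18.5] z 116.9 yaw-own deg 180.4 F [ 9.3  0.7 -2.1]
dp [ 1.9 -0.5  1.9]
t: 12.88
eef_pos: [577.4, 232.2, 116.9]
tcp_rot: [3.139, 0.004, 2.744]
ft_force: [13.2, -1.9, -3.6]
opening: 0.002
t 12.8833 own [61.6 18.5] z 116.9 yaw-own deg 180.4 F [13.2 -1.9 -3.6]
dp [ 1.6 -0.5  1.9]
```

The clutch is at its stop: 3–4 N more per mm while the tool moves only 0.3 mm. I'll ease off 1 mm, hold, and take a final look.

```bash
python3 -m jog '{"dp":[[-1,0,0],[-1,0,0],[-1,0,0],[-1,0,0],[-1,0,0],[-1,0,0],[-1,0,0],[-1,0,0]],"twist":[0,0,0,0,0,0,0,0],"claw":[1,1,1,1,1,1,1,1]}'
python3 -m jog '{"dp":[[0,0,0],[0,0,0],[0,0,0],[0,0,0],[0,0,0],[0,0,0],[0,0,0],[0,0,0]],"twist":[0,0,0,0,0,0,0,0],"claw":[1,1,1,1,1,1,1,1]}'
python3 - <<'E'
from h import *
go('clutch',60,18,115)
im=eyes.read_camera("scene")[:,:,::-1]
cv2.imwrite("pics/f.png",cv2.convertScaleAbs(cv2.resize(im[110:320,180:440],None,fx=2.8,fy=2.8,interpolation=cv2.INTER_CUBIC),alpha=1.5))
E
```

```text
t: 13.55
eef_pos: [577.7, 232.1, 116.9]
tcp_rot: [3.14, 0.003, 2.744]
ft_force: [9.3, 0.3, -2.0]
opening: 0.007
t: 14.22
eef_pos: [577.7, 232.1, 116.9]
tcp_rot: [3.14, 0.003, 2.744]
ft_force: [10.3, 0.5, -2.2]
opening: 0.002
t 14.2167 own [61.9 18.5] z 116.9 yaw-own deg 180.4 F [10.3  0.5 -2.2]
dp [ 1.9 -0.5  1.9]
```

View pics/f.png

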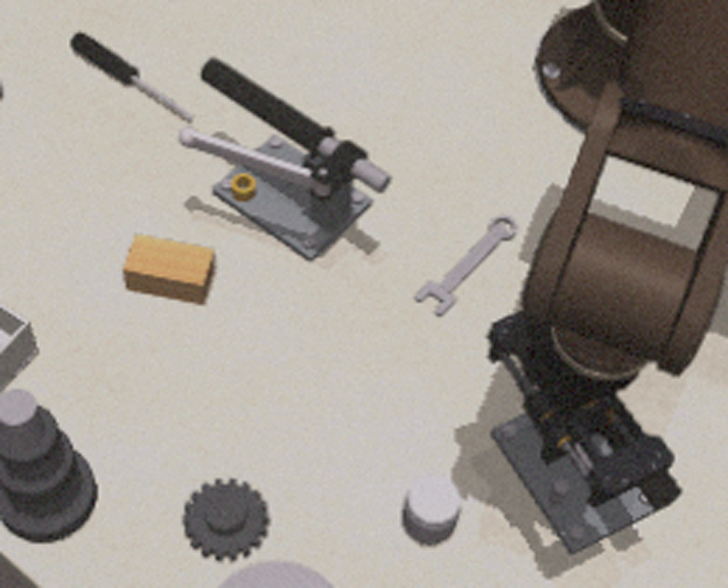

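The brake lever is sprung out, with its ball at (190,137). The bush, block, spanner, tin, gear, driver and pin are all in place, and the clutch is held in under the gripper with a steady force of about 9–10 N. Handing in.

```bash
python3 -c "from cell import job_done;print(job_done())"
```

```text
the job is handed in; nothing more can be done
None
```

I pressed both levers in to their stops with the side of the closed fingers, from the outer side, and handed the job in still holding the clutch lever in.

- **Brake lever:** I held it at its stop for about 1.5 s at 8–10 N, then released it. A top picture and the last scene picture both show it fully out again.
- **Clutch lever:** I pressed it until the force rose about 3–4 N per mm with almost no movement (peak about 13 N). I then eased it back 1 mm and kept holding at about 9–10 N, and the last two readings showed the same position.
- **Loose parts:** in the last picture all of them lie where they were. Time used was about 14 s of the 54 s allowed.

**Limits of the checks:**
- **Not seen directly:** the arm hid both blades while they were pressed in. That they were at the stop rests on the sharp force rise.
- **Small disagreement:** the stops came about 3 mm (brake) and 1–2 mm (clutch) earlier than I had worked out from the pictures. That is close to the camera calibration error of about 2 mm.

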